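# Unlatch the stand magnifier and hold its lens up

### The arm

A 6-joint arm with a two-finger parallel gripper is mounted at the origin on the work surface. World frame = base frame: x ahead of the robot, y to its left, z up, the work surface at z = 0. Lengths are in m, angles in rad, forces in N, time in s.
With the tool pointing down it reaches from about 0.375 to 0.9 m from the base axis. Payload 3.1 kg.
Tool frame: the origin (TCP) lies on the centre line of the jaws, within the pads' length; the fingertips stand robot.tcp_to_tips ahead of it and the grasp point (between the pads) lies 3 mm ahead of it (robot.tcp_to_tips is the distance from the TCP to the fingertips, in m); z points along the fingers, y is the line along which they close (so a half turn about z gives the same grasp; the last joint's range is limited). The gripper opens to 87 mm and grips with 3 to 60 N. Pads are 19 mm wide; open, the fingers measure 117 mm over their backs; the gripper's body (75 mm by 190 mm) begins 51 mm behind the grasp point.
Start: joints at [-1.373, 0.527, 1.433, -0, 1.181, -0.178], TCP at [0.229, -0.581, 0.224] pointing down, gripper open.
Joint ranges: [-3.08, 3.08], [-0.75, 2.2], [0.22, 2.44], [-1.43, 4.57], [0, 2.65], [-2.85, 2.85]. Speed limits (rad/s): [2.79, 2.79, 3.14, 3.14, 3.14, 3.14].

### API

Orientations are given as a unit quaternion [x, y, z, w].
In Python, from rig import robot gives the robot as it stands. The module is installed in compiled form; this text tells all that it offers.
- The arm moves only by the shell command python3 -m jog 'ROWS' [FORCE]. ROWS is JSON, one flat list of numbers, 5 for each row, row after row: the finger opening in m, from 0 to 0.087, then the shift along the tool's x, y, z in m, then the turn about the tool's z in units of 10 degrees (1.0 is 10 degrees). In form: [claw, x, y, z, roll, claw, x, y, z, roll, ...]. A call has 1 to 20 rows; each row shifts and turns the commanded pose from where the row before left it, along the tool's axes as they then stand; what a row does not reach is not made up. A row lasts 1/8 s, in which the tool goes at most 62.5 mm and 10.7 degrees, less where a joint would pass 70% of its speed; a pose out of reach is approached as far as the arm can. A call with a gripper value outside its range is refused whole. The fingers move at their own pace and stop on an object; FORCE is the grip in N (left out, the last holds). Time passes only in rows, so rows that do not move let the fingers close. It gives the time, the measured TCP pose, the force, the opening and the grip force at its end, in the units of the state.
- robot.get_obs(): the state, without advancing time (a new reading comes with each control period).
- robot.camera(name): name is "scene" or "top" or "wrist"; returns the picture (400x640x3 uint8, blue, green, red); there is no depth.
- robot.camera_model(name): a dict with "fx", "fy", "cx", "cy" (pixels), "R" (3x3) and "t" (3): a world point X has camera coordinates R X + t; the wrist camera has in their place "tool_from_camera" (4x4, takes a point from camera to tool coordinates, whose origin is the TCP and whose axes are the flange's). Camera axes: x right, y down, z forward; pixel columns grow to the right and rows downward; lengths in m; the calibration is good to about 2 mm. A picture is of the moment at which its call begins: read the wrist's pose just before it. camera_model takes no time and is no camera call.
- robot.hand_in(): hands the job in; it is judged then, once.
Trained networks look in the newest picture that a camera, given by its name, has taken for a name from the list of things; names that differ only in an ending like _2 or _b are one class to them, and where a whole thing is asked for, a point or a joint stands for the part that bears it (a point fixed in the world has none). Each returns a list of dicts, best first, with "conf" (0 to 1); they miss things now and then, are a little off and sometimes report something else, mostly with a low value. They report only what shows in the picture. A call takes as long as a camera call. They do not tell look-alikes from the thing itself.
- robot.look_for(camera, label): "extent" ([centre column, centre row, width, height] in pixels, round what is visible of it).
- robot.outline_of(camera, label): "region" (400x640 bool, what is visible of it) and "extent" ([centre column, centre row, width, height] in pixels, round what is visible of it).
The state is a dict: "time": time; "q": joint angles; "joint_velocities": joint speeds; "joint_torque": joint torques, N m; "position": TCP position; "tool_rot": TCP orientation; "ft_force": force on the tool from outside, world axes, zero at the start; "moment": the same for the moment, N m; "grip_width": finger opening in m; "grip_force": force on a finger pad.
Only numpy, scipy, OpenCV 4.12 (cv2) and the standard library are available. Lean on these libraries where they do the work, as an engineer would, in place of code of your own. Each camera call takes 0.05 s, during which the arm holds its last target. There are 200 camera calls.

### The job

I want to lay my hearing aid under the stand magnifier. Take hold of the knob on the side of its nose, pull it out sideways against its spring until the catch lets go of the ball, then lift the lens frame off the ball and swing it up to about 45 degrees. Finish like that, still gripping the knob and holding the lens up and still (it falls shut if let go); leave the tray, jar, tumbler and tweezers as they are.

Things in the scene. Friction and masses are not known exactly. Their poses are not given: they have to be found in the camera images.
- magnifier: Aluminium stand magnifier, fixed to the table. Origin: centre of the underside of its base plate, 190 (x) by 92 (y) mm, top 8 mm above the table; z up. Hinge yoke (61 mm high) at its +x end, ball stud at its -x end. Above the plate lies the lens frame (ring 82 mm across, top at 52 mm), its nose (28 by 29 mm, top at 56 mm) shut over the ball. A round knob sticks out of the nose to -y.
- lens_frame (a joint): Angle of the lens frame about the hinge, rad: 0 lying shut on the ball, growing as the nose swings up (1.75 at most). The hinge is free: the frame (0.17 to 0.34 kg, centred about the lens) falls shut if let go. While the catch is in, it can lift only about 0.01.
- catch (a joint): How far the knob is pulled out, m: 0 at rest, 0.012 at its stop. It moves along the magnifier's -y. A spring pulls it back: about 3 N at rest, 6 N at the stop. Its blade is clear of the ball beyond 0.005, and has to stay so until the nose has risen past the ball (about 0.15 rad).
- knob (a point): Centre of the knurled round knob, 24 mm diameter, 18 mm long, axis along the magnifier's y; shut, at (-72, -43, 32) mm in the magnifier's frame. A thin stem joins it to the nose's side wall, 20 mm from its inner end. It swings with the frame. It can be pinched from above across its diameter, a finger on either side along the magnifier's x (30 mm of room each side).
- hinge (a point): Centre of the hinge pin, at (80, 0, 47) mm in the magnifier's frame. The pin runs along the magnifier's y; the knob is 152 mm from it along -x and 15 mm below it when shut.
- ball (a point): Centre of the steel ball (18 mm diameter) on its stud, at (-72, 0, 40) mm in the magnifier's frame, inside the nose when shut.
- lens (a point): Centre of the lens, 73 mm diameter glass, at (8, 0, 47) mm in the magnifier's frame when shut.
- tray: White plastic battery tray, 95 mm (x) by 130 mm (y) by 38 mm high, standing fixed on the table; origin at the centre of its underside. Leave alone.
- drawer_pull (a point): Middle of the lip on the front of the tray's drawer, 26 mm above the table; the drawer slides along the tray's x and starts open towards -x by 5 to 25 mm. Leave alone.
- jar: Grey plastic drying jar with a screw lid, 70 mm diameter, 73 mm high; origin at the centre of its underside. Leave alone.
- tumbler: Glass tumbler, 72 mm diameter at the rim, 92 mm high; origin at the centre of its underside. Leave alone.
- tweezers: Steel tweezers, 123 mm long (x), 8 mm high, lying on the table; origin under the middle. Leave alone.
Things that resemble listed ones, but are neither listed nor needed, are in the scene too. What is shaped like the magnifier but black, blue or purple is not meant.

How it is judged:
By the outcome, as a careful person would: the job done as asked, in the order asked, and still so for the second after the job is handed in, while the arm keeps its last pose, push and grip.
It also fails if it takes over 35 s, if anything falls off the work surface, if the arm or the gripper's body presses on something with over 40 N, if the wrist force passes 120 N, or if a joint passes its speed limit or range.

## Working session

There is one attempt and no reset: what is moved stays moved. The work goes in short steps, Python scripts to look and compute and a shell command to move; the robot and the scene stay as the last step left them, time stands still between calls to the robot, and variables do not carry over. Pictures are saved under pics/ and viewed, at most 10 in all, crops included, and the job is handed in when it is done.

```bash
mkdir -p pics; python3 - <<'E'
from rig import robot
import cv2,numpy as np
o=robot.get_obs();print(o['time'],o['position'],o['tool_rot'],robot.tcp_to_tips)
for c in ["scene","top"]:
    im=robot.camera(c);cv2.imwrite(f"pics/{c}0.png",im)
    for l in ["magnifier","knob","lens"]:
        for d in robot.look_for(c,l):print(c,l,round(d['conf'],2),np.round(d['extent']))
    m=robot.camera_model(c);print(m)
print(robot.camera_model("wrist"))
E
```

```text
0.0 [ 0.22927503 -0.58063088  0.22326145] [ 9.82399019e-01  1.86791217e-01 -1.32611137e-06 -1.09923372e-03] 0.022
scene magnifier 0.8 [335. 198.  60.  29.]
scene magnifier 0.76 [392. 160.  57.  31.]
scene magnifier 0.74 [292. 249.  68.  33.]
scene magnifier 0.6 [288. 149.  52.  23.]
scene knob 0.58 [266. 256.  12.  16.]
scene knob 0.48 [267. 157.   6.   6.]
scene knob 0.45 [377. 168.  10.  10.]
scene lens 0.87 [292. 248.  66.  29.]
scene lens 0.85 [287. 148.  49.  23.]
scene lens 0.78 [335. 194.  55.  31.]
scene lens 0.77 [392. 159.  50.  26.]
{'fx': 396.4245295026596, 'fy': 396.4245295026596, 'cx': 319.468014810898, 'cy': 197.00757597248193, 'R': array([[ 0.85863265,  0.51226705, -0.01823309],
       [ 0.3560695 , -0.62165579, -0.69768087],
       [-0.36873363,  0.59255932, -0.71617663]]), 't': array([-0.47179034, -0.15672831,  1.48165056])}
top magnifier 0.94 [288. 196.  67.  77.]
top magnifier 0.93 [193. 166.  72.  69.]
top magnifier 0.77 [386. 196.  59.  76.]
top magnifier 0.67 [249. 298.  66.  72.]
top knob 0.65 [219. 171.   9.  11.]
top knob 0.57 [315. 204.   6.   7.]
top knob 
[... 242 characters left out ...]
622, 'cy': 204.69118461543823, 'R': array([[-0.02051351, -0.99976523,  0.00697658],
       [-0.99865451,  0.02015731, -0.04777921],
       [ 0.04762736, -0.00794731, -0.99883356]]), 't': array([-0.00656149,  0.54512838,  1.06872028])}
{'fx': 313.16105537082814, 'fy': 313.16105537082814, 'cx': 315.2656958691215, 'cy': 196.34782309495287, 'tool_from_camera': array([[-3.65566830e-04, -9.68157663e-01, -2.50340980e-01,
         6.79730872e-02],
       [ 9.99999848e-01, -4.57396763e-04,  3.08640667e-04,
         4.66269148e-04],
       [-4.13317981e-04, -2.50340829e-01,  9.68157683e-01,
        -1.63232871e-01],
       [ 0.00000000e+00,  0.00000000e+00,  0.00000000e+00,
         1.00000000e+00]])}
```

```bash
python3 - <<'E'
import cv2,numpy as np
a=cv2.imread("pics/scene0.png")[80:300,180:500];b=cv2.imread("pics/top0.png")[100:380,120:480]
cv2.imwrite("pics/a.png",cv2.resize(a,(800,550),interpolation=2));cv2.imwrite("pics/b.png",cv2.resize(b,(771,600),interpolation=2))
E
```

```text
(no output)
```

View pics/a.png

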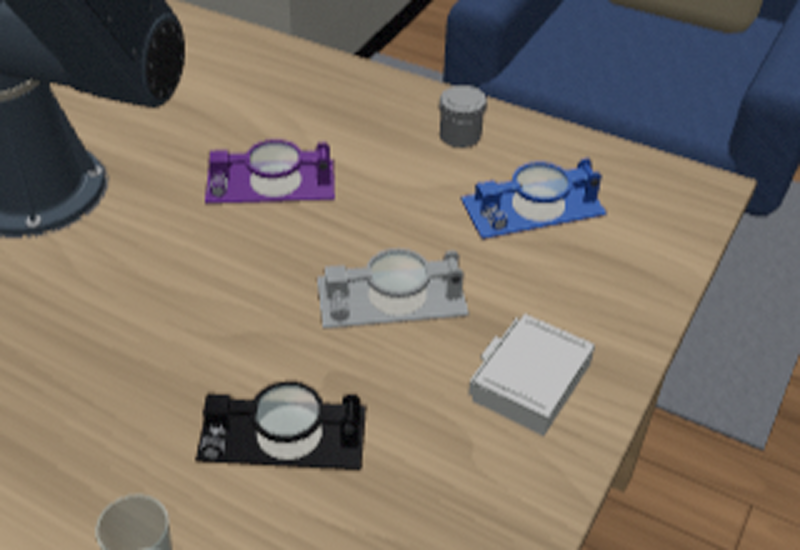

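View pics/b.png

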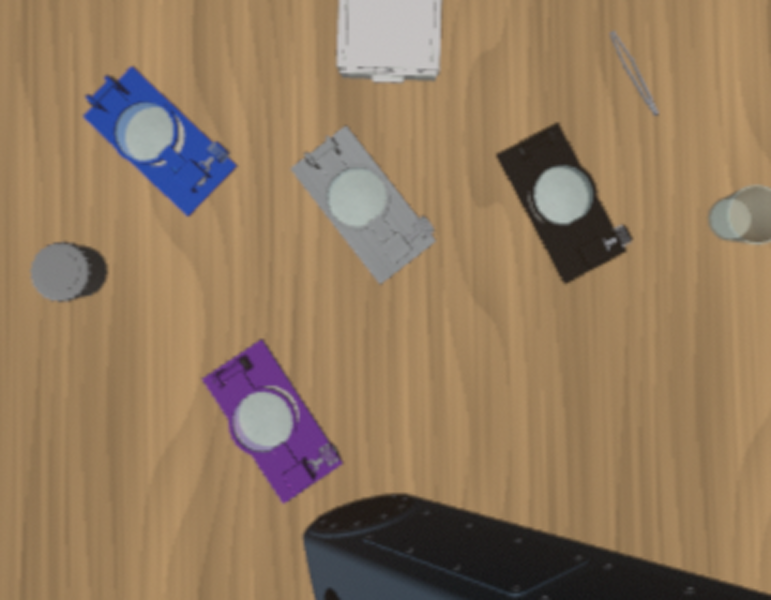

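Candidates in the top view are aluminium (288,196), blue (193,166), black (386,196) and purple (249,298). The aluminium one is the target, also at (335,198) in the scene view. Its knob is at top (315,204).

```bash
cat > h.py <<'E'
import numpy as np,cv2
from rig import robot
from scipy.spatial.transform import Rotation as Ro
def ray(c,px,z,T=None):
    m=robot.camera_model(c)
    d=np.array([(px[0]-m['cx'])/m['fx'],(px[1]-m['cy'])/m['fy'],1])
    if c=='wrist':
        A=m['tool_from_camera'];R,p=T;o=R@A[:3,3]+p;d=R@A[:3,:3]@d
    else:
        o=-m['R'].T@m['t'];d=m['R'].T@d
    return o+d*(z-o[2])/d[2]
E
python3 - <<'E'
from h import *
C=[ray('top',p,.008)[:2] for p in [(281.1,158.8),(322.6,211.1),(297.4,232.1),(256.8,178.4)]]
C=np.array(C);c=C.mean(0);v=(C[0]+C[3]-C[1]-C[2])/2;w=(C[0]+C[1]-C[2]-C[3])/2
print(c,np.linalg.norm(v),np.linalg.norm(w),np.degrees([np.arctan2(v[1],v[0]),np.arctan2(w[1],w[0])]))
yaw=np.arctan2(v[1],v[0]);ca,sa=np.cos(yaw),np.sin(yaw)
k=c+np.array([[ca,-sa],[sa,ca]])@[-.072,-.043];print('knob',k, 'net top',ray('top',(315,204),.032))
for l in [(335,194)]: print('lens scene',ray('scene',l,.047),'top',ray('top',(293,194),.047),'model',c+np.array([ca,sa])*.008)
o=robot.get_obs();R=Ro.from_quat(o['tool_rot']).as_matrix();print(R.round(3));print(robot.get_obs()['position'])
E
```

```text
[0.57351916 0.06616751] 0.18517333565578006 0.08808241707299733 [ 36.65055722 -51.64041661]
knob [ 0.54142233 -0.01131019] net top [ 0.54611707 -0.00385831  0.032     ]
lens scene [0.58182323 0.04376189 0.047     ] top [0.57313783 0.05395645 0.047     ] model [0.57993749 0.07094297]
[[ 0.93   0.367 -0.   ]
 [ 0.367 -0.93   0.   ]
 [ 0.    -0.    -1.   ]]
[ 0.2293981  -0.58124952  0.22410369]
```

```bash
python3 -m jog '[0.05,0.039,-0.032,0,0, 0.05,0.039,-0.032,0,0, 0.05,0.039,-0.032,0,0, 0.05,0.039,-0.032,0,0, 0.05,0.039,-0.032,0,0, 0.05,0.039,-0.032,0,0, 0.05,0.039,-0.032,0,0, 0.05,0.039,-0.032,0,0, 0.05,0.039,-0.032,0,0, 0.05,0.039,-0.032,0,0, 0.05,0.039,-0.032,0,0, 0.05,0.039,-0.032,0,0, 0.05,0.039,-0.032,0,0, 0.05,0,0,0,-1, 0.05,0,0,0,-1, 0.05,0,0,0,-1, 0.05,0,0,0,-1, 0.05,0,0,0,-1, 0.05,0,0,0,-1, 0.05,0,0,0,-1]' 20; python3 -m jog '[0.05,0,0,0,-1,0.05,0,0,0,-1,0.05,0,0,0,-1,0.05,0,0,0,-0.5,0.05,0,0,0,0]'
python3 - <<'E'
from h import *
o=robot.get_obs();p=o['position'];R=Ro.from_quat(o['tool_rot']).as_matrix();print(p,R.round(3),o['q'].round(2) if hasattr(o['q'],'round') else o['q'])
im=robot.camera('wrist');cv2.imwrite('pics/w1.png',im)
for l in ['magnifier','knob','lens','ball','lens_frame']:
    for d in robot.look_for('wrist',l)[:3]:print(l,round(d['conf'],2),np.round(d['extent'],1),ray('wrist',d['extent'][:2],.032 if l=='knob' else .047,(R,p)))
E
```

```text
time: 2.9
position: [0.5484, -0.0083, 0.2244]
tool_rot: [0.696, 0.719, 0.0, 0.0]
ft_force: [0.9, 0.6, -1.0]
grip_width: 0.0499
grip_force: 0.0
time: 3.52
position: [0.5484, -0.0083, 0.2243]
tool_rot: [0.45, 0.893, 0.0, 0.0]
ft_force: [0.3, 0.7, -0.0]
grip_width: 0.0496
grip_force: 0.0
[ 0.54837265 -0.00829923  0.22432101] [[-0.594  0.804  0.   ]
 [ 0.804  0.594 -0.   ]
 [-0.     0.    -1.   ]] [-0.22  0.42  1.63  0.    1.09 -0.86]
magnifier 0.96 [376.9 140.7 177.   89.9] [0.57682413 0.06401446 0.047     ]
magnifier 0.77 [566.9  22.8 146.2  45.5] [0.65444274 0.26351097 0.047     ]
magnifier 0.76 [291.1 292.7  65.6  27.8] [ 0.6086938  -0.14015949  0.047     ]
knob 0.95 [309.3 169.3  17.8  29.8] [ 0.53801684 -0.0063672   0.032     ]
knob 0.67 [534.   27.3  29.5  38.9] [0.63683092 0.25012973 0.032     ]
knob 0.66 [377.9 144.9 161.3  92. ] [0.58371251 0.06186305 0.032     ]
lens 0.92 [578.4  25.5 123.3  51. ] [0.66535711 0.26858698 0.047     ]
lens 0.8 [377.7 144.1 163.2  91.1] [0.57980728 0.0617242  0.047     ]
lens 0.78 [279.  293.5  36.8  25.7] [ 0.59744399 -0.14983626  0.047     ]
ball 0.95 [566.6  24.6 145.   49.2] [0.65541357 0.26224032 0.047     ]
ball 0.86 [379.8 137.7 175.   94.5] [0.57731081 0.06831991 0.047     ]
ball 0.67 [289.9 291.2  64.9  31.7] [ 0.60633023 -0.13935524  0.047     ]
lens_frame 0.87 [379.1 141.9 165.3  87.6] [0.57953218 0.064432   0.047     ]
lens_frame 0.86 [578.3  24.6 120.4  45.6] [0.66466622 0.26907299 0.047     ]
lens_frame 0.59 [276.9 293.8  39.9  29.5] [ 0.59561548 -0.15169899  0.047     ]
```

View pics/w1.png

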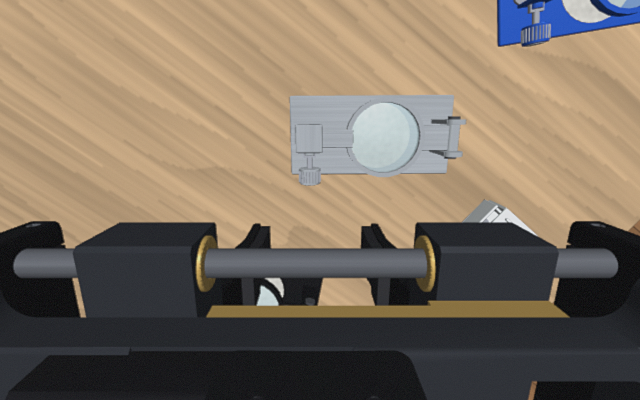

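The close view confirms the aluminium magnifier, with its knob at pixel (309,176), nose at (309,138), lens at (384,137) and hinge yoke at (454,137). The plate is aligned with the image axes.

```bash
python3 - <<'E'
from h import *
o=robot.get_obs();p=o['position'];R=Ro.from_quat(o['tool_rot']).as_matrix()
im=cv2.imread('pics/w1.png');cv2.imwrite('pics/w1c.png',cv2.resize(im[85:200,275:475],(800,460),interpolation=2))
C=np.array([ray('wrist',q,.008,(R,p))[:2] for q in [(291,96),(453,96),(447,174),(291,174)]])
v=(C[1]+C[2]-C[0]-C[3])/2;print(np.degrees(np.arctan2(v[1],v[0])),np.linalg.norm(v),C.mean(0))
c=C.mean(0);u=v/np.linalg.norm(v);n=np.array([-u[1],u[0]])
k=c-.072*u-.043*n;k2=ray('wrist',(309.5,176.5),.036,(R,p))
print('knob',k,k2);print('tool delta',R.T@np.r_[k-p[:2],0],R.T@(k2-p))
E
```

```text
36.48163804593385 0.1894492131985176 [0.5750529  0.06562999]
knob [ 0.54272779 -0.01175274] [ 0.54272326 -0.01233824  0.036     ]
tool delta [ 5.82795805e-04 -6.57709111e-03 -3.36394889e-07] [ 1.16926186e-04 -6.93844968e-03  1.88254806e-01]
```

View pics/w1c.png

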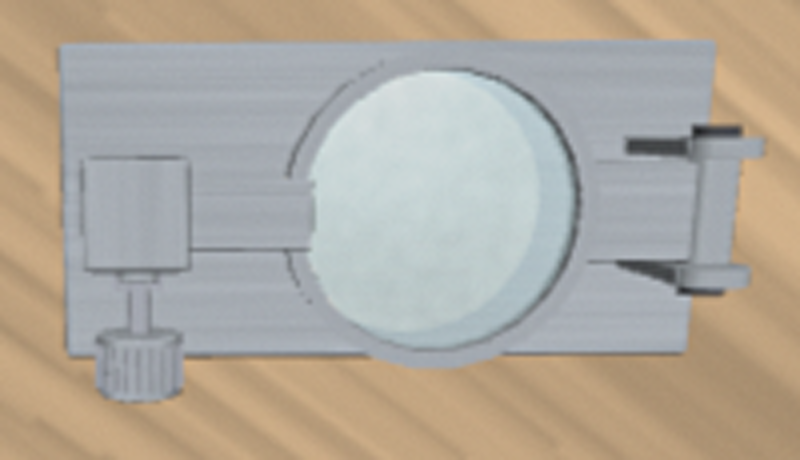

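```bash
python3 -m jog '[0.046,0,-0.007,0,0, 0.046,0,0,0.03,0, 0.046,0,0,0.04,0, 0.046,0,0,0.04,0, 0.046,0,0,0.03,0, 0.046,0,0,0.025,0,0.046,0,0,0.015,0,0.046,0,0,0.007,0,0.046,0,0,0,0]' 20; python3 -m jog '[0.034,0,0,0,0,0.03,0,0,0,0,0.022,0,0,0,0,0.015,0,0,0,0,0.015,0,0,0,0]' 20
```

```text
time: 4.95
position: [0.5429, -0.0126, 0.0374]
tool_rot: [0.45, 0.893, 0.0, 0.0]
ft_force: [-0.5, -1.1, -0.2]
grip_width: 0.046
grip_force: 0.0
time: 5.58
position: [0.543, -0.0124, 0.0375]
tool_rot: [0.45, 0.893, 0.0, 0.0]
ft_force: [-0.2, 0.8, 0.8]
grip_width: 0.021
grip_force: 19.2
```

```bash
python3 -m jog '[0.01,-0.003,0,0,0,0.01,-0.003,0,0,0,0.01,-0.003,0,0,0,0.01,0,0,0,0,0.01,0,0,0,0]' 25; python3 - <<'E'
from h import *
o=robot.get_obs();R=Ro.from_quat(o['tool_rot']).as_matrix();print(o['position'],R.T@o['ft_force'])
# knob arc
for r in (.8,.85):
  print()
th0=np.arctan2(-.015,-.152)
L=np.hypot(.152,.015)
a=np.r_[.03,.08,.14,.2:.83:.05][:]
pr=None
P=lambda t:(-(.152*np.cos(t)+.015*np.sin(t)*-1)*1,0)
def pos(t): # rotate so nose rises
    x,z=-.152,-.015; return np.array([x*np.cos(t)+z*np.sin(t), -x*np.sin(t)+z*np.cos(t)])
for t0,t1 in zip(np.linspace(0,.8,17)[:-1],np.linspace(0,.8,17)[1:]):
    d=pos(t1)-pos(t0);print(round(t1,2),(d*1000).round(1))
E
```

```text
time: 6.2
position: [0.5476, -0.0189, 0.0373]
tool_rot: [0.45, 0.893, 0.0, -0.001]
ft_force: [0.3, 6.0, 3.0]
grip_width: 0.0207
grip_force: 24.3
[ 0.54763689 -0.01886037  0.03729317] [ 4.66047467  3.84500898 -2.96076694]


0.05 [-0.6  7.6]
0.1 [-0.2  7.6]
0.15 [0.2 7.6]
0.2 [0.6 7.6]
0.25 [1.  7.6]
0.3 [1.3 7.5]
0.35 [1.7 7.4]
0.4 [2.1 7.3]
0.45 [2.5 7.2]
0.5 [2.8 7.1]
0.55 [3.2 7. ]
0.6 [3.5 6.8]
0.65 [3.8 6.6]
0.7 [4.2 6.4]
0.75 [4.5 6.2]
0.8 [4.8 6. ]
```

Catch is out about 8 mm at roughly 5 N, consistent with the spring. Next: a touch further, then lift along the arc.

```bash
python3 -m jog '[0.01,-0.0015,0,0,0, 0.01,0,-0.0003,-0.0038,0, 0.01,0,-0.0003,-0.0038,0, 0.01,0,-0.0001,-0.0038,0, 0.01,0,-0.0001,-0.0038,0, 0.01,0,0.0001,-0.0038,0, 0.01,0,0.0001,-0.0038,0, 0.01,0,0.0003,-0.0038,0, 0.01,0,0.0003,-0.0038,0,0.01,0,0,0,0]' 25; python3 - <<'E'
from h import *
o=robot.get_obs();R=Ro.from_quat(o['tool_rot']).as_matrix();print(o['position'],R.T@o['ft_force'],R.T@o['moment'])
robot.camera('wrist');im=robot.camera('scene');cv2.imwrite('pics/s2.png',cv2.resize(im[130:250,260:420],(800,600),interpolation=2))
E
```

```text
time: 7.45
position: [0.5494, -0.0213, 0.0681]
tool_rot: [0.45, 0.893, 0.0, 0.001]
ft_force: [0.6, -0.3, -0.3]
grip_width: 0.0101
grip_force: 0.0
[ 0.54941893 -0.02134031  0.06807725] [-0.60333243  0.25419612  0.26909613] [-0.0954565  -0.03267044  0.01003685]
```

View pics/s2.png

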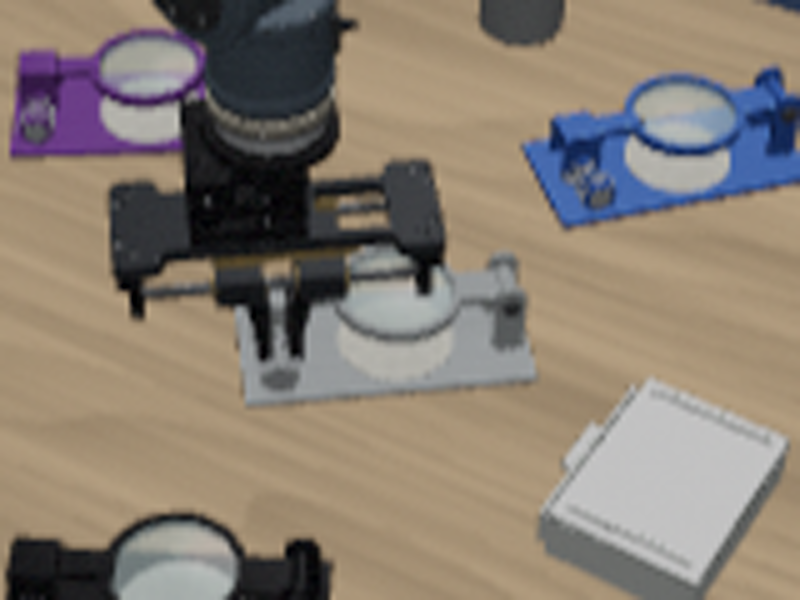

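The fingers slipped up off the knob, and the frame is shut again at (300,330) in this crop. The grip was above the knob's centre: the width read 21 mm and the tool was pushed up. I'll regrip lower and harder.

```bash
python3 -m jog '[0.046,0,0,0,0,0.046,0.0105,0.0005,0,0,0.046,0,0,0,0,0.046,0,0,0.015,0,0.046,0,0,0.012,0,0.046,0,0,0.0075,0,0.046,0,0,0,0,0.046,0,0,0,0]' 35; python3 -m jog '[0.03,0,0,0,0,0.025,0,0,0,0,0.015,0,0,0,0,0.01,0,0,0,0,0.01,0,0,0,0]' 35;  python3 - <<'E'
from h import *
o=robot.get_obs();R=Ro.from_quat(o['tool_rot']).as_matrix();print(o['position'],R.T@o['ft_force'],R.T@o['moment'],o['grip_width'])
im=robot.camera('wrist');cv2.imwrite('pics/w3.png',im)
E
```

```text
time: 8.55
position: [0.5433, -0.0123, 0.0331]
tool_rot: [0.45, 0.893, 0.0, 0.0]
ft_force: [-0.1, -0.3, -0.6]
grip_width: 0.0457
grip_force: 0.0
time: 9.18
position: [0.5427, -0.0125, 0.033]
tool_rot: [0.45, 0.893, -0.0, -0.0]
ft_force: [-1.1, -2.7, -0.9]
grip_width: 0.0229
grip_force: 35.0
[ 0.54272642 -0.01248214  0.03303416] [-1.51403779 -2.50661158  0.92035459] [ 0.33944707 -0.26674156  0.02549842] 0.02288500132956312
```

View pics/w3.png

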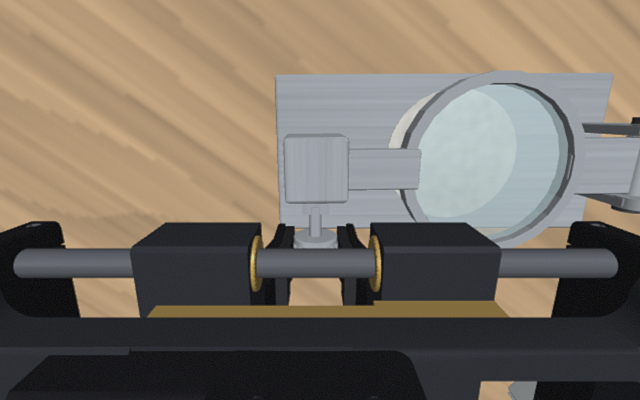

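The knob at (316,238) is now pinched between both fingers at 22.9 mm, near its diameter. Pulling again.

```bash
python3 -m jog '[0.01,-0.003,0,0,0,0.01,-0.003,0,0,0,0.01,-0.003,0,0,0,0.01,0,0,0,0,0.01,0,0,0,0]' 40; python3 - <<'E'
from h import *
o=robot.get_obs();R=Ro.from_quat(o['tool_rot']).as_matrix();print(o['position'],R.T@o['ft_force'],o['grip_width'])
E
python3 -m jog '[0.01,0,-0.0002,-0.0025,0,0.01,0,-0.0002,-0.0025,0,0.01,0,0,0,0]'; python3 - <<'E'
from h import *
o=robot.get_obs();R=Ro.from_quat(o['tool_rot']).as_matrix();print(o['position'],R.T@o['ft_force'],o['grip_width'])
E
```

```text
time: 9.85
position: [0.5468, -0.0181, 0.0327]
tool_rot: [0.45, 0.893, 0.0, -0.002]
ft_force: [-3.2, 3.1, -0.9]
grip_width: 0.0225
grip_force: 40.0
[ 0.54682182 -0.01807938  0.03270927] [ 4.45077037 -0.72364633  0.95737764] 0.022518387812215386
time: 10.22
position: [0.5464, -0.0181, 0.0375]
tool_rot: [0.45, 0.893, 0.0, -0.002]
ft_force: [-1.8, 5.9, -3.2]
grip_width: 0.0229
grip_force: 40.0
[ 0.54644323 -0.01809311  0.03746988] [5.81257814 2.07583554 3.24412503] 0.022851767110110995
```

```bash
python3 -m jog '[0.01,0,-0.0003,-0.0038,0, 0.01,0,-0.0002,-0.0038,0, 0.01,0,-0.0001,-0.0038,0, 0.01,0,0,-0.0038,0]'; python3 - <<'E'
from h import *
o=robot.get_obs();R=Ro.from_quat(o['tool_rot']).as_matrix();print(o['position'],R.T@o['ft_force'],o['grip_width'])
im=robot.camera('scene');cv2.imwrite('pics/s3.png',cv2.resize(im[130:250,260:420],(800,600),interpolation=2))
E
```

```text
time: 10.72
position: [0.5466, -0.0182, 0.0528]
tool_rot: [0.45, 0.893, 0.001, -0.002]
ft_force: [-0.9, 7.0, -2.8]
grip_width: 0.023
grip_force: 40.0
[ 0.54662273 -0.01822522  0.05280134] [6.15405227 3.47313214 2.80130245] 0.022993494301646652
```

View pics/s3.png

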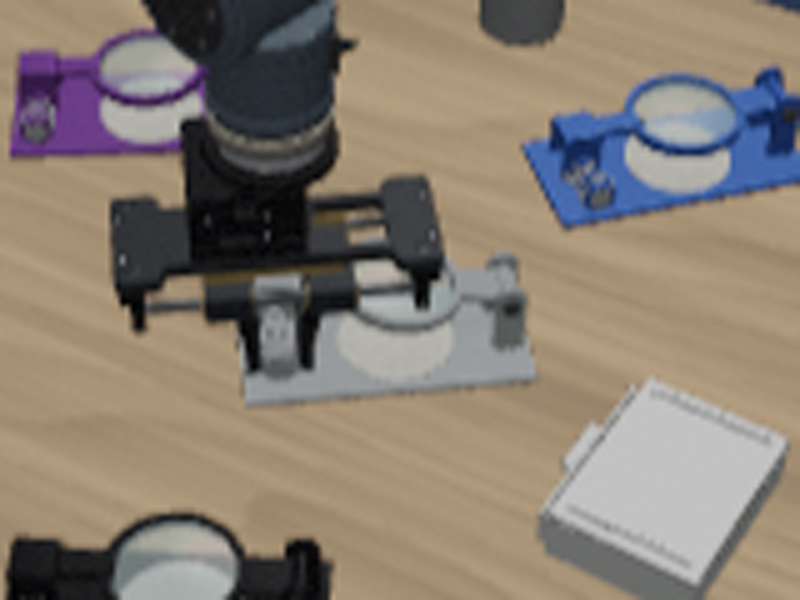

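The nose is rising with the knob at (278,350) still in the fingers. Continuing along the arc.

```bash
python3 -m jog '[0.01,0,0.0004,-0.0076,0, 0.01,0,0.0008,-0.0076,0, 0.01,0,0.0012,-0.0076,0, 0.01,0,0.0015,-0.0075,0, 0.01,0,0.0019,-0.0074,0, 0.01,0,0.0023,-0.0073,0,0.01,0,0,0,0]'; python3 - <<'E'
from h import *
o=robot.get_obs();R=Ro.from_quat(o['tool_rot']).as_matrix();print(o['position'],R.T@o['ft_force'],o['grip_width'])
E
```

```text
time: 11.65
position: [0.5532, -0.0132, 0.0978]
tool_rot: [0.45, 0.893, 0.001, -0.002]
ft_force: [-0.6, 6.2, -4.2]
grip_width: 0.0223
grip_force: 40.0
[ 0.55316433 -0.01319664  0.09777611] [5.35154773 3.20538942 4.24494835] 0.022307580917670426
```

```bash
python3 -m jog '[0.01,0,0.0027,-0.0072,0, 0.01,0,0.003,-0.0071,0, 0.01,0,0.0033,-0.0069,0, 0.01,0,0,0,0]'; python3 - <<'E'
from h import *
o=robot.get_obs();R=Ro.from_quat(o['tool_rot']).as_matrix();print(o['position'],R.T@o['ft_force'],o['grip_width'])
im=robot.camera('scene');cv2.imwrite('pics/s4.png',cv2.resize(im[130:250,260:420],(800,600),interpolation=2))
E
```

```text
time: 12.15
position: [0.5601, -0.0081, 0.1194]
tool_rot: [0.45, 0.893, 0.001, -0.002]
ft_force: [-2.9, 4.1, -0.5]
grip_width: 0.0222
grip_force: 40.0
[ 0.56007101 -0.0080927   0.11938116] [4.96461803 0.12111983 0.53254426] 0.02221970358373222
```

View pics/s4.png

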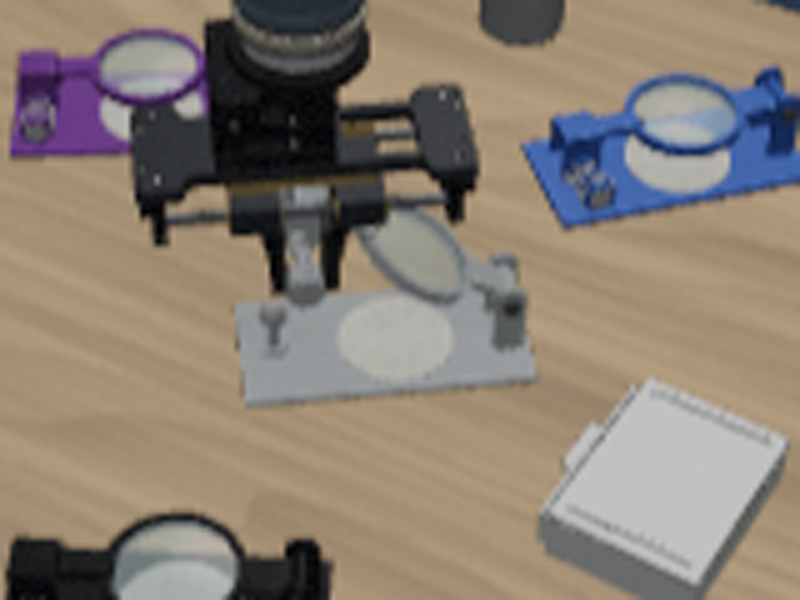

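Lens frame is at about 33°, with the ball stud exposed at (272,325) and the knob at (303,285), a bit low in the fingers. I'll grip harder and go on gently.

```bash
python3 -m jog '[0.01,0,0,0,0,0.01,0,0.0018,-0.0034,0, 0.01,0,0.0018,-0.0034,0,0.01,0,0.002,-0.0033,0,0.01,0,0.002,-0.0033,0,0.01,0,0,0,0]' 55; python3 - <<'E'
from h import *
o=robot.get_obs();R=Ro.from_quat(o['tool_rot']).as_matrix();print(o['position'],R.T@o['ft_force'],o['grip_width'])
E
```

```text
time: 12.95
position: [0.5661, -0.0039, 0.1333]
tool_rot: [0.45, 0.893, 0.0, -0.002]
ft_force: [-5.5, 3.8, 4.3]
grip_width: 0.0202
grip_force: 54.5
[ 0.56607947 -0.00392301  0.13327701] [ 6.35834799 -2.15327258 -4.23530211] 0.020215957373418667
```

```bash
python3 - <<'E'
from h import *
im=robot.camera('scene');w=robot.camera('wrist')
cv2.imwrite('pics/c5.png',np.vstack([cv2.resize(im[150:200,290:370],(560,350),interpolation=2),cv2.resize(w[40:265,200:640],(560,249))]))
E
```

```text
(no output)
```

View pics/c5.png

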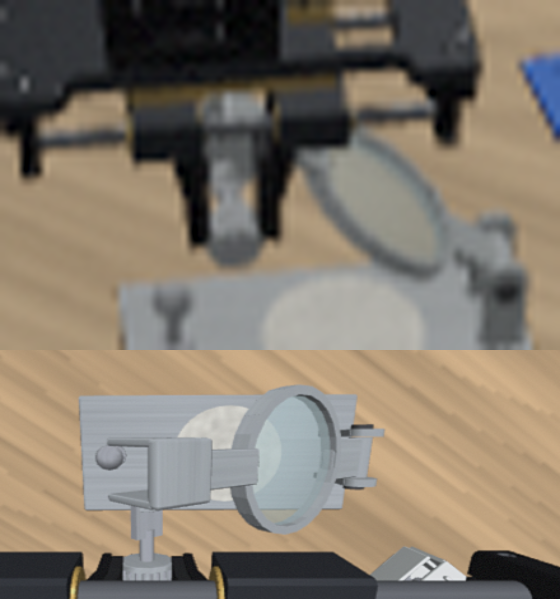

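```bash
python3 - <<'E'
from h import *
o=robot.get_obs();p=o['position'];R=Ro.from_quat(o['tool_rot']).as_matrix();m=robot.camera_model('wrist')
c=np.array([.57505,.06563,0]);a=np.radians(36.48);M=np.array([[np.cos(a),-np.sin(a),0],[np.sin(a),np.cos(a),0],[0,0,1]])
A=np.linalg.inv(m['tool_from_camera'])
def px(X):
    W=M@X+c;q=A[:3,:3]@(R.T@(W-p))+A[:3,3];return np.array([m['fx']*q[0]/q[2]+m['cx'],m['fy']*q[1]/q[2]+m['cy']])
H=np.array([.08,0,.047])
def rot(X,t):
    d=X-H;return H+np.array([d[0]*np.cos(t)+d[2]*np.sin(t),d[1],-d[0]*np.sin(t)+d[2]*np.cos(t)])
print('ball',px(np.array([-.072,0,.04])))
for t in np.arange(.5,.85,.05):
    k=M@rot(np.array([-.072,-.053,.032]),t)+c
    print(round(t,2),*[px(rot(np.array(q),t)).round(0) for q in [(-.058,.0145,.056),(-.058,-.0145,.056),(-.086,.0145,.056)]],'lensC',px(rot(np.array([.008,0,.047]),t)).round(0),'knob in tool',(R.T@(k-p)*1000).round(1))
E
```

```text
ball [286.71383691 137.52871998]
0.5 [337. 120.] [336. 173.] [290. 120.] lensC [412. 141.] knob in tool [ -2.5 -12.   26.6]
0.55 [345. 120.] [344. 174.] [299. 121.] lensC [416. 142.] knob in tool [-2.4 -8.8 19.6]
0.6 [354. 120.] [353. 176.] [308. 121.] lensC [421. 142.] knob in tool [-2.4 -5.3 12.8]
0.65 [365. 120.] [363. 178.] [320. 121.] lensC [425. 143.] knob in tool [-2.4 -1.5  6.2]
0.7 [376. 121.] [373. 180.] [333. 121.] lensC [430. 143.] knob in tool [-2.4  2.7 -0.2]
0.75 [389. 121.] [385. 182.] [349. 121.] lensC [436. 143.] knob in tool [-2.4  7.1 -6.4]
0.8 [402. 121.] [398. 184.] [366. 122.] lensC [441. 144.] knob in tool [ -2.3  11.9 -12.3]
```

Angle now is 0.65 rad (37°), with the ball seen at (109,458) in the crop. The knob has rolled 5 mm down the pads. Driving more along +y than up should raise the frame while rolling the knob back up.

```bash
python3 -m jog '[0.01,0,0.0018,-0.0018,0,0.01,0,0.0018,-0.0018,0,0.01,0,0.0018,-0.0018,0,0.01,0,0.0018,-0.0018,0,0.01,0,0,0,0]' 50; python3 - <<'E'
from h import *
o=robot.get_obs();R=Ro.from_quat(o['tool_rot']).as_matrix();print(o['position'],R.T@o['ft_force'],o['grip_width'])
E
```

```text
time: 13.68
position: [0.5694, -0.0004, 0.1398]
tool_rot: [0.45, 0.893, -0.002, -0.004]
ft_force: [-8.1, 0.5, 2.6]
grip_width: 0.021
grip_force: 49.5
[ 5.69367232e-01 -4.29188543e-04  1.39824913e-01] [ 5.26800562 -6.26411836 -2.52412308] 0.020975301176891985
```

```bash
python3 -m jog '[0.01,0,0.0016,-0.0018,0,0.01,0,0.0016,-0.0018,0,0.01,0,0.0016,-0.0018,0,0.01,0,0.001,-0.0012,0,0.01,0,0,0,0,0.01,0,0,0,0]' 50; python3 - <<'E'
from h import *
o=robot.get_obs();R=Ro.from_quat(o['tool_rot']).as_matrix();print(o['position'],R.T@o['ft_force'],o['grip_width'])
im=robot.camera('scene');w=robot.camera('wrist')
cv2.imwrite('pics/c6.png',np.vstack([cv2.resize(im[150:200,290:370],(560,350),interpolation=2),cv2.resize(w[40:265,200:640],(560,249))]))
E
```

```text
time: 14.42
position: [0.5724, 0.0027, 0.1455]
tool_rot: [0.449, 0.893, -0.003, -0.006]
ft_force: [-8.8, -0.2, 2.7]
grip_width: 0.0205
grip_force: 49.4
[0.57238454 0.00272464 0.14551939] [ 5.0888071  -7.19356226 -2.54692832] 0.020470941307779402
```

View pics/c6.png

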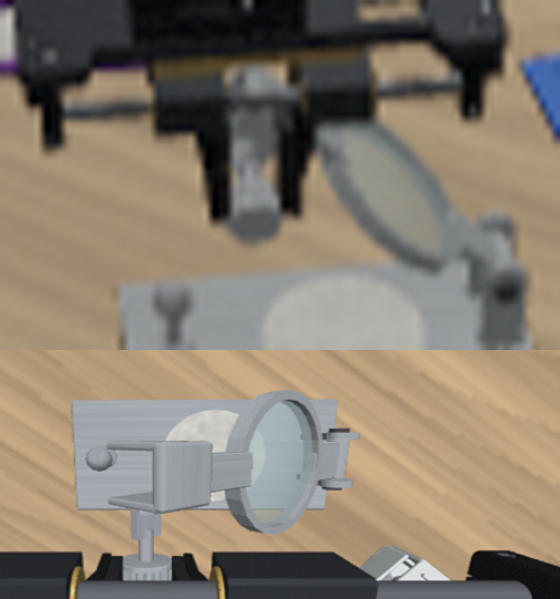

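```bash
cat > ang.py <<'E'
from h import *
m=robot.camera_model('wrist')
c=np.array([.57505,.06563,0]);a=np.radians(36.48);M=np.array([[np.cos(a),-np.sin(a),0],[np.sin(a),np.cos(a),0],[0,0,1]])
A=np.linalg.inv(m['tool_from_camera']);H=np.array([.08,0,.047])
def px(X,R,p):
    q=A[:3,:3]@(R.T@(M@X+c-p))+A[:3,3];return np.array([m['fx']*q[0]/q[2]+m['cx'],m['fy']*q[1]/q[2]+m['cy']])
def rot(X,t):
    d=np.array(X)-H;return H+np.array([d[0]*np.cos(t)+d[2]*np.sin(t),d[1],-d[0]*np.sin(t)+d[2]*np.cos(t)])
def table():
    o=robot.get_obs();p=o['position'];R=Ro.from_quat(o['tool_rot']).as_matrix()
    print(o['grip_width'],R.T@o['ft_force'],'ball',px(np.array([-.072,0,.04]),R,p).round(0))
    for t in np.arange(.56,.86,.03):
        k=M@rot((-.072,-.053,.032),t)+c
        print(round(t,2),*[px(rot(q,t),R,p).round(0) for q in [(-.058,.0145,.056),(-.058,-.0145,.056),(-.086,.0145,.056)]],'knob in tool',(R.T@(k-p)*1000).round(1))
E
python3 -c "
import ang;ang.table()"
```

```text
0.02094688862982865 [ 5.76749084 -7.3927924  -1.96262419] ball [279. 139.]
0.56 [329. 123.] [329. 174.] [285. 124.] knob in tool [ -4.2 -16.9  30.6]
0.59 [334. 123.] [333. 175.] [290. 124.] knob in tool [ -4.2 -14.8  26.5]
0.62 [339. 123.] [338. 176.] [295. 124.] knob in tool [ -4.2 -12.6  22.5]
0.65 [345. 123.] [343. 177.] [301. 124.] knob in tool [ -4.1 -10.3  18.5]
0.68 [350. 124.] [349. 178.] [308. 124.] knob in tool [-4.1 -7.9 14.7]
0.71 [356. 124.] [355. 179.] [315. 124.] knob in tool [-4.1 -5.4 10.8]
0.74 [363. 124.] [361. 180.] [322. 124.] knob in tool [-4.1 -2.7  7.1]
0.77 [370. 124.] [367. 181.] [331. 125.] knob in tool [-4.   0.   3.4]
0.8 [377. 124.] [374. 182.] [340. 125.] knob in tool [-4.   2.9 -0.1]
0.83 [385. 124.] [382. 183.] [350. 125.] knob in tool [-4.   5.9 -3.6]
```

About 0.745 rad (43°), with the knob still pinched. I'll check that it holds still, then hand in.

```bash
python3 -m jog '[0.01,0,0,0,0,0.01,0,0,0,0,0.01,0,0,0,0,0.01,0,0,0,0,0.01,0,0,0,0,0.01,0,0,0,0,0.01,0,0,0,0,0.01,0,0,0,0]'; python3 - <<'E'
from ang import *
a=cv2.imread('pics/c6.png')[350:]
b=cv2.resize(robot.camera('wrist')[40:265,200:640],(560,249))
d=cv2.absdiff(a,b)[60:180,80:360];print('change',d.mean(),d.max(),robot.get_obs()['grip_width'])
E
```

```text
time: 15.52
position: [0.5724, 0.0027, 0.1455]
tool_rot: [0.449, 0.893, -0.003, -0.006]
ft_force: [-8.9, -0.3, 1.8]
grip_width: 0.0207
grip_force: 49.4
change 0.6514186507936508 15 0.020828764297360025
```

Nothing moved over that second, so I'm handing in.

```bash
python3 -c "
from rig import robot
print(robot.hand_in())"
```

```text
the job is handed in; nothing more can be done
None
```

The catch is released and the lens frame is held up at about 43°, measured from the wrist camera, with the knob still gripped and steady for a second before hand-in; the first grip slipped off the knob and the frame fell shut, so this was the second try, and I went nowhere near the tray, jar, tumbler or tweezers.

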